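Lock the strainer cup into the straining stand

TASK

Take the strainer cup, which has an upright grip on its lever arm, bring it under the head of the straining stand and raise it gently, feeling for the angle at which its two lugs enter the slots. Push it up against the spring, turn it counter-clockwise (seen from above) to the stop, and let it settle down into the locking pockets so that it hangs level and locked by itself; then let go. Do not force the lugs, and leave the small things lying about where they are.

Things in the scene. Friction and masses are not known exactly. Their poses are not given: they have to be found in the camera images.
- strainer_cup: Aluminium strainer cup, 0.22 to 0.33 kg: round body 60 mm across, 44 mm high, on it a round spigot 44 mm across up to 69 mm, its rim tapered, two lugs on the spigot. A lever arm 14 mm wide (24 to 34 mm above the base) runs along the cup's own -x to an upright black grip. Origin: centre of the underside, z up; it stands on the table at the start.
- cup_lugs (a point): On the cup's axis at the height of the lugs' undersides, 58 mm above the base. The two lugs, 12 mm wide and 5 mm thick (58 to 63 mm above the base), stick out along the cup's own +y and -y to 31 mm from the axis.
- cup_grip (a point): Top centre of the cup's black grip: an upright block 24 x 24 mm, faces along the cup's x and y, 42 mm tall, centred 135 mm from the cup's axis, top 66 mm above the cup's base. Its upper 32 mm stand clear above the lever arm, so it can be pinched from above across either pair of faces.
- stand: Straining stand, fixed: grey foot plate 130 x 90 x 10 mm, steel column 85 mm behind the head's axis (own +x), arm and round grey head 86 mm across, 130 to 176 mm above the table, open below. Origin: on the table straight under the head's axis; own -x is the front, roughly towards the robot. The cup enters with its lever arm front left (own -x, +y) and locks with it front right.
- stand_mouth (a point): Centre of the head's open underside, 130 mm above the table, which is also the underside of a bayonet ring (bore 48 mm) with two lug slots 18 mm wide. Nominal entry: cup's x axis 32 deg clockwise (from above) of the stand's x axis, but the ring is clocked up to 32 deg either way and its slots cannot be seen: feel for them. Lugs pressing on the ring's underside: cup base 67 mm above the table.
- stand_ledge (a point): On the head's axis at the top of the ring's 7 mm thick ledge, 137 mm above the table. From its slot each lug slides counter-clockwise (from above) over this ledge; a wall bars the wrong way. For that the cup's base must be 79 to 83 mm above the table; at 83 mm a firm roof stops it. A spring plate presses the cup down with 2 to 5 N from base height 74 mm up.
- stand_pocket (a point): On the head's axis at the floor of the two locking pockets, 133 mm above the table, 4 mm below the ledge. The pockets lie 65 deg counter-clockwise (from above) of the slots, with 5 deg of play each way and a firm stop right behind; over 12 N at the grip (1.6 N m about the axis) would force the lugs. With the lugs down in the pockets the cup's base is 75 mm above the table.
- masking_tape: Roll of masking tape, 104 mm across, 24 mm high, lying; bystander. Origin at the centre of its underside.
- sanding_block: Sanding block 64 x 102 x 26 mm; bystander. Origin at the centre of its underside.
- marker: White marker 138 mm long, 18 mm thick, lying; bystander. Origin at its underside.
- small_tin_tall: Small tin 71 mm across and 71 mm high; bystander. Origin at the centre of its underside.
- small_tin_low: Small tin 63 mm across and 51 mm high; bystander. Origin at the centre of its underside.
- orange_brush: Flat brush 225 mm long, 17 mm high, lying; bystander. Origin at its underside.

How it is judged:
On the way, in this order (a step that is already met when the one before it is completed fails the run):
1. the cup is lifted clear of the table (height (world z) of strainer_cup above 0.02 m), for 0.1 s.
2. the cup's lugs are up inside the ring, pushed above the ledge (z of strainer_cup in the frame of stand_mouth above -0.053 m and horizontal distance between strainer_cup and stand_mouth below 0.008 m), for 0.1 s.
At the end, for the whole second after the job is handed in: The cup hangs in the head by itself with its lugs down in the pockets: its base 72.5 to 77.5 mm above the table, within 8 mm of the head's axis, tilted less than 4 degrees, at rest and released (z of strainer_cup in the frame of stand_mouth between -0.0575 and -0.0525 m and horizontal distance between strainer_cup and stand_mouth below 0.008 m and angle between strainer_cup's own z axis and vertical below 0.07 rad and linear speed of strainer_cup below 0.02 m/s and contact force between the fingers and strainer_cup below 0.1 N); the robot touches nothing.
It fails at once if the lugs are forced: more than 120 N between cup and stand (contact force between strainer_cup and stand above 120 N).
It fails at once if a bystander (tape, sanding block, marker, a tin or the brush) is shifted more than 30 mm (distance of any of masking_tape, sanding_block, marker, small_tin_tall, small_tin_low, orange_brush from where it was at the start of the episode above 0.03 m).
It also fails if it takes over 72 s, if anything falls off the work surface, if the arm or the gripper's body presses on something with over 40 N, if the wrist force passes 120 N, or if a joint passes its speed limit or range.

ROBOT

A 6-joint arm with a two-finger parallel gripper is mounted at the origin on a cart in front of the work surface, level with it; the furniture and walls round the work are solid. World frame = base frame: x ahead of the robot, y to its left, z up, the work surface at z = 0. Lengths are in m, angles in rad, forces in N, time in s.
With the tool pointing down it reaches from about 0.35 to 0.85 m from the base axis. Payload 8.1 kg.
Tool frame: the origin (TCP) lies at the very end of the fingers, on their centre line; the grasp point (between the pads) lies robot.grip_point_offset behind it (robot.grip_point_offset is the distance from the TCP to the grasp point, in m); z points along the fingers, y is the line along which they close (so a half turn about z gives the same grasp; the last joint's range is limited). The gripper opens to 93 mm and grips with 3 to 60 N. Pads are 15 mm wide; open, the fingers measure 128 mm over their backs; the gripper's body (75 mm by 188 mm) begins 65 mm behind the grasp point.
Start: joints at [-1.296, 0.13, 1.488, -0, 1.523, -0.085], TCP at [0.211, -0.562, 0.219] pointing down, gripper open.
Joint ranges: [-2.96, 2.96], [-0.89, 2.26], [0.02, 2.5], [-1.34, 4.48], [0, 2.73], [-2.66, 2.66]. Speed limits (rad/s): [2.39, 2.39, 2.79, 3.14, 3.14, 3.14].

INTERFACE

Orientations are given as a rotation vector (axis times angle).
In Python, from plant import robot, eyes gives the robot as it stands. The module is installed in compiled form; this text tells all that it offers.
- The arm moves only by the tool apply_moves, never from a script. Its argument "steps" is one flat list of numbers, 7 for each row, row after row: the shift along the tool's x, y, z in units of 30 mm (1.0 is 30 mm), then the turn, a rotation vector about the tool's x, y, z in units of 6 degrees (1.0 is 6 degrees), then the opening in per cent of the stroke, from 0 (shut) to 100 (fully open). In form: [dx, dy, dz, ax, ay, az, fingers, dx, dy, dz, ax, ay, az, fingers, ...]. A call has 1 to 12 rows; each row shifts and turns the commanded pose from where the row before left it, along the tool's axes as they then stand; what a row does not reach is not made up. A row lasts 1/12 s, in which the tool goes at most 41.7 mm and 7.16 degrees, less where a joint would pass 70% of its speed; a pose out of reach is approached as far as the arm can. A call is refused whole if a number of a shift passes 1 or a number of a turn 1, either way. A call with a gripper value outside its range is refused whole. The fingers move at their own pace and stop on an object; "grip_force" is the grip in N (left out, the last holds). Time passes only in rows, so rows that do not move let the fingers close. It gives the time, the measured TCP pose, the force, the opening and the grip force at its end, in the units of the state.
- robot.read_state(): the state, without advancing time (a new reading comes with each control period).
- eyes.read_camera(name): name is "side" or "top"; returns the picture (400x640x3 uint8, red, green, blue); there is no depth.
- eyes.calibration(name): a dict with "K" (3x3 intrinsics, pixels), "R" (3x3) and "t" (3): a world point X has camera coordinates R X + t. Camera axes: x right, y down, z forward; pixel columns grow to the right and rows downward; lengths in m; the calibration is good to about 2 mm. A picture is of the moment at which its call begins. calibration takes no time and is no camera call.
- robot.close_job(): hands the job in; it is judged then, once.
Trained networks look in the newest picture that a camera, given by its name, has taken for a name from the list of things; names that differ only in an ending like _2 or _b are one class to them, and where a whole thing is asked for, a point or a joint stands for the part that bears it (a point fixed in the world has none). Each returns a list of dicts, best first, with "conf" (0 to 1); they miss things now and then, are a little off and sometimes report something else, mostly with a low value. They report only what shows in the picture. A call takes as long as a camera call.
- eyes.search_frame(camera, thing): "rect" ([left, top, width, height] in pixels, round what is visible of it).
- eyes.place_of(camera, thing): "xy" ([column, row] in pixels: a listed point, or the origin of a listed thing).
The state is a dict: "t": time; "q": joint angles; "dq": joint speeds; "joint_torque": joint torques, N m; "tool_pos": TCP position; "orientation": TCP orientation; "force": force on the tool from outside, world axes, zero at the start; "wrist_torque": the same for the moment, N m; "opening": finger opening in m; "gripper_force": force on a finger pad.
Only numpy, scipy, OpenCV 4.12 (cv2) and the standard library are available. Lean on these libraries where they do the work, as an engineer would, in place of code of your own. Each camera call takes 0.05 s, during which the arm holds its last target. There are 200 camera calls.

## Working session

There is one attempt and no reset: what is moved stays moved. The work goes in short steps, Python scripts to look and compute and a tool call to move; the robot and the scene stay as the last step left them, time stands still between calls to the robot, and variables do not carry over. Pictures are saved under pics/ and viewed, at most 10 in all, crops included, and the job is handed in when it is done.

Besides the shell and the picture viewer there is one more tool, called as a command line: name --argument value ..., lists and objects as JSON in quotes. apply_moves: Moves the arm, as the interface text tells. Its arguments: {"type":"object","properties":{"steps":{"type":"array"},"grip_force":{"type":"number"}},"required":["steps"]}

```bash
mkdir -p pics
cat > h.py <<'E'
import numpy as np, cv2
from plant import robot, eyes
from scipy.spatial.transform import Rotation as Rn
def ray(cam,uv):
    c=eyes.calibration(cam);K,R,t=map(np.array,(c["K"],c["R"],c["t"]))
    d=R.T@np.linalg.solve(K,[uv[0],uv[1],1]);return -R.T@t,d
def at_z(cam,uv,z):
    o,d=ray(cam,uv);return o+d*(z-o[2])/d[2]
def proj(cam,X):
    c=eyes.calibration(cam);p=np.array(c["K"])@(np.array(c["R"])@np.array(X)+np.array(c["t"]));return p[:2]/p[2]
def save(cam,n):
    im=eyes.read_camera(cam);cv2.imwrite(f"pics/{n}.png",im[:,:,::-1]);return im
E
python3 - <<'E'
from h import *
np.set_printoptions(precision=4,suppress=True)
a=save("top","t0");b=save("side","s0")
Z=dict(strainer_cup=0,cup_lugs=.058,cup_grip=.066,stand=0,stand_mouth=.13,small_tin_tall=0,small_tin_low=0,masking_tape=0,sanding_block=0,marker=0,orange_brush=0)
for n,z in Z.items():
    for c in("top","side"):
        r=eyes.place_of(c,n)
        for q in r[:2]: print(n,c,np.round(q["xy"],1),round(q["conf"],2),at_z(c,q["xy"],z))
s=robot.read_state();print(s,robot.grip_point_offset)
for c in("top","side"):print(c,ray(c,(320,200)))
cv2.imwrite("pics/both0.png",cv2.resize(np.vstack([a,b])[:,:,::-1],(480,600)))
E
```

```text
strainer_cup top [392.4 159.5] 0.89 [ 0.566  -0.3856  0.    ]
cup_lugs top [397.7 156.1] 0.79 [ 0.5586 -0.3868  0.058 ]
cup_lugs side [302.9 178.4] 0.71 [ 0.5669 -0.3792  0.058 ]
cup_grip top [331.3 171.1] 0.96 [ 0.5249 -0.2563  0.066 ]
cup_grip side [303.6 201.3] 0.64 [ 0.5296 -0.2617  0.066 ]
cup_grip side [303.1 197.3] 0.61 [ 0.5359 -0.2785  0.066 ]
stand top [295.  167.6] 0.57 [ 0.5459 -0.1827  0.    ]
stand top [209.8 195.3] 0.28 [ 0.4849 -0.0079  0.    ]
stand side [287.3 241. ] 0.55 [ 0.55   -0.1919  0.    ]
stand_mouth side [277.6 194.1] 0.74 [ 0.5589 -0.1779  0.13  ]
stand_mouth side [304.9 198. ] 0.49 [ 0.4982 -0.1753  0.13  ]
small_tin_tall top [364.5 126.2] 0.76 [ 0.6373 -0.3275  0.    ]
small_tin_tall top [328.  170.1] 0.51 [ 0.5415 -0.2515  0.    ]
small_tin_tall side [273. 204.] 0.76 [ 0.635  -0.3348  0.    ]
small_tin_low top [214.3 195.1] 0.75 [ 0.4854 -0.0172  0.    ]
small_tin_low side [288.1 297.8] 0.67 [ 0.4898 -0.0138  0.    ]
masking_tape top [239.  244.2] 0.66 [ 0.3849 -0.0721  0.    ]
masking_tape side [353.7 291.3] 0.75 [ 0.3699 -0.0617  0.    ]
sanding_bloc
[... 419 characters left out ...]
ge_brush side [336.8 251.3] 0.35 [ 0.4324 -0.1801  0.    ]
{'t': 1.2, 'q': array([-1.2964,  0.1304,  1.4882,  0.0001,  1.523 , -0.0854]), 'dq': array([ 0.0013, -0.0007, -0.0003, -0.0014, -0.0002, -0.0012]), 'joint_torque': array([  0.0005, -55.9755, -49.2059,   0.0767,   0.0223,  -0.    ]), 'tool_pos': array([ 0.2113, -0.5616,  0.2186]), 'orientation': array([-3.0909, -0.5621, -0.0001]), 'force': array([ 0.7677, -0.6084,  0.7615]), 'wrist_torque': array([-0.0072, -0.0047, -0.0234]), 'gripper_force': 0.0, 'opening': 0.09300339073840465} 0.0188
top (array([ 0.3224, -0.2274,  0.9802]), array([ 0.1571, -0.0083, -0.9877]))
side (array([0.2185, 0.6906, 0.678 ]), array([ 0.2345, -0.8213, -0.5202]))
```

View pics/t0.png

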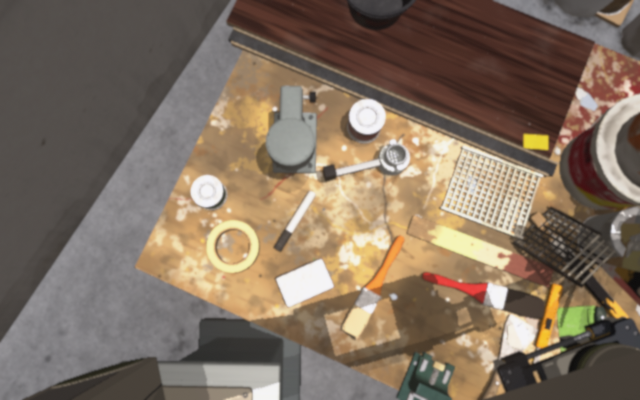

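View pics/s0.png

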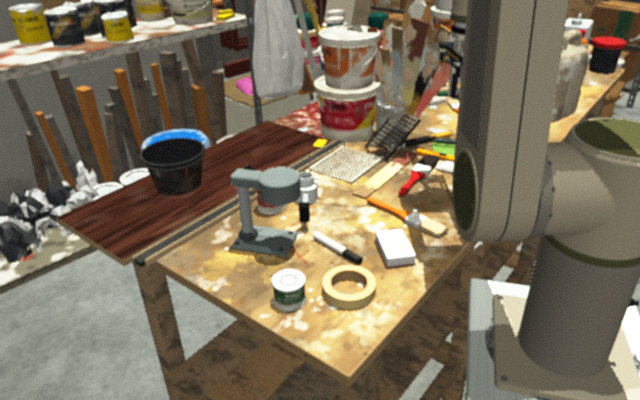

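The top view shows the cup's spigot at about (396,156), its grip at (330,172) and the stand's head at (290,143), with the arm running up to (291,90). The marker, tape, sanding block and tins are clear of the cup. The side view shows the head at (280,185) with the grip behind it at (304,208). Next I'll enlarge the top view.

Run:
```python
from h import *
a=cv2.imread("pics/t0.png");c=a[75:195,250:420]
cv2.imwrite("pics/c1.png",cv2.resize(c,None,fx=4.7,fy=4.7,interpolation=cv2.INTER_CUBIC))
b=cv2.imread("pics/s0.png");c=b[150:270,220:350]
cv2.imwrite("pics/c2.png",cv2.resize(c,None,fx=4.8,fy=4.8,interpolation=cv2.INTER_CUBIC))
```

```text
(no output)
```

View pics/c1.png

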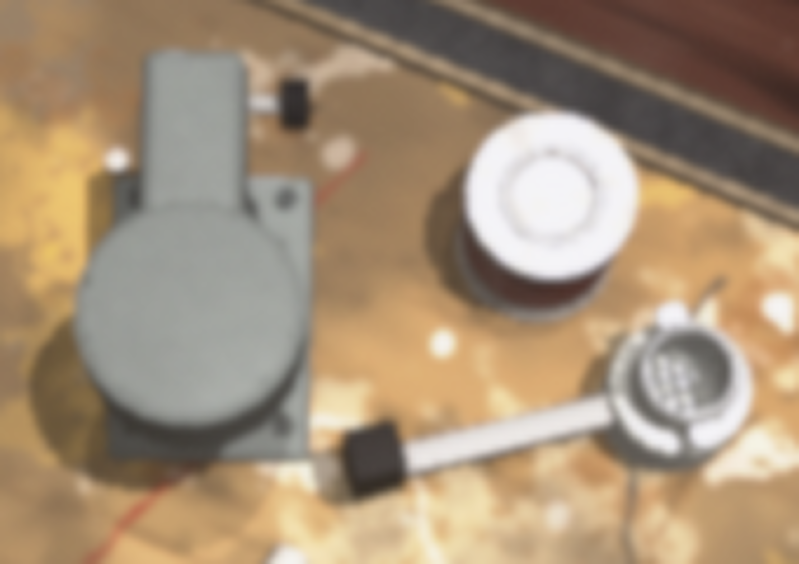

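View pics/c2.png

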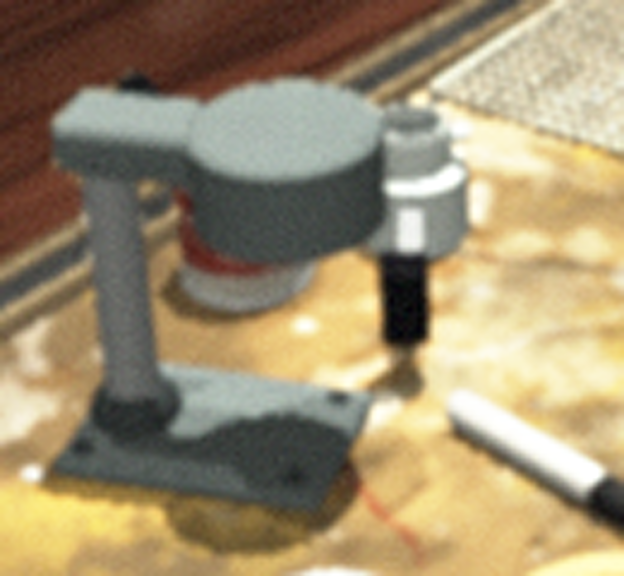

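In the enlarged crops, the head's disc is centred at c1 (190,316). The foot's right corners are at (312,180) and (310,460). The grip's top is near (374,458) and the spigot's rim near (685,372). In the side crop the head's top disc is at (285,130).

Run:
```python
from h import *
np.set_printoptions(precision=4,suppress=True)
T=lambda u,v,z:at_z("top",(u/4.7+250-.4,v/4.7+75-.4),z)
S=lambda u,v,z:at_z("side",(u/4.8+220-.4,v/4.8+150-.4),z)
print("head top",T(190,316,.176),"side",S(286,130,.176))
def ang(p,q):return np.degrees(np.arctan2(q[1]-p[1],q[0]-p[0]))
print("arm axis",ang(T(196,200,.176),T(195,55,.176)),"head->armend",ang(T(190,316,.176),T(195,55,.176)), T(195,55,.176))
tr,br,bl=T(312,180,.01),T(310,460,.01),T(108,456,.01)
print("foot",tr,br,bl,ang(br,tr),ang(br,bl)-90,np.linalg.norm(tr-br),np.linalg.norm(bl-br))
s=[S(48,478,.01),S(320,508,.01),S(372,395,.01),S(165,365,.01)]
print("foot side",s,ang(s[1],s[0]),ang(s[2],s[3]))
print("spigot",T(685,372,.069),"body",T(680,395,.044),"side spig",S(412,120,.069))
print("grip",T(374,456,.066),"lugs",T(672,315,.063),T(692,440,.063))
print("tool R",Rn.from_rotvec(robot.read_state()["orientation"]).as_matrix())
```

```text
head top [ 0.551  -0.1812  0.176 ] side [ 0.5502 -0.172   0.176 ]
arm axis 1.6153429295293251 head->armend 0.19393347163729238 [ 0.6516 -0.1809  0.176 ]
foot [ 0.6616 -0.2248  0.01  ] [ 0.5339 -0.2257  0.01  ] [ 0.5345 -0.1372  0.01  ] 0.40068754333003975 -0.3553682335834054 0.12767548856341504 0.08852430972640786
foot side [array([ 0.6586, -0.1213,  0.01  ]), array([ 0.5308, -0.1285,  0.01  ]), array([ 0.5343, -0.2176,  0.01  ]), array([ 0.64  , -0.2191,  0.01  ])] 3.2062838580813224 -0.8535394997411198
spigot [ 0.5604 -0.3803  0.069 ] body [ 0.5569 -0.3823  0.044 ] side spig [ 0.5602 -0.3803  0.069 ]
grip [ 0.5238 -0.2522  0.066 ] lugs [ 0.5864 -0.3762  0.063 ] [ 0.5331 -0.3839  0.063 ]
tool R [[ 0.936   0.3521  0.0001]
 [ 0.3521 -0.936   0.    ]
 [ 0.0001 -0.     -1.    ]]
```

```bash
cat >> h.py <<'E'
from scipy.linalg import logm, expm
GO=robot.grip_point_offset
def pose():
    s=robot.read_state();T=np.eye(4);T[:3,:3]=Rn.from_rotvec(s["orientation"]).as_matrix();T[:3,3]=s["tool_pos"];return T
def tool(yaw,tilt,gp,back=0.):
    """tool y along cup +x (yaw deg), tool leaning by tilt deg to the cup's -y; gp = world grasp point"""
    y=np.deg2rad(yaw);k=np.deg2rad(tilt);Y=np.array([np.cos(y),np.sin(y),0]);L=np.array([-np.sin(y),np.cos(y),0])
    d=np.sin(k)*L-np.cos(k)*np.array([0,0,1]);T=np.eye(4);T[:3,:3]=np.c_[np.cross(Y,d),Y,d];T[:3,3]=np.array(gp)+d*(GO-back);return T
def rows(A,B,n=None):
    """n equal rows from pose A to B, in move units"""
    M=np.linalg.inv(A)@B
    for k in ([n] if n else range(1,200)):
        E=expm(np.real(logm(M))/k);r=np.r_[E[:3,3]/.03,np.degrees(Rn.from_matrix(E[:3,:3]).as_rotvec())/6]
        if n or abs(r).max()<=.8: return k,np.round(r,3)
E
python3 - <<'E'
from h import *
A=pose();B=tool(-74.5,40,(.525,-.255,.056),.13);C=tool(-74.5,40,(.525,-.255,.056))
print(B[:3,3],C[:3,3]);print(rows(A,B),rows(B,C))
E
```

```text
[ 0.45612164 -0.27410166  0.14118414] [ 0.5366449  -0.25177058  0.04159836]
(13, array([ 0.737, -0.505,  0.457, -0.023,  0.512,  0.063])) (6, array([ 0.   , -0.   ,  0.722,  0.   , -0.   ,  0.   ]))
```

apply_moves --steps '[0.737, -0.505, 0.457, -0.023, 0.512, 0.063, 50, 0.737, -0.505, 0.457, -0.023, 0.512, 0.063, 50, 0.737, -0.505, 0.457, -0.023, 0.512, 0.063, 50, 0.737, -0.505, 0.457, -0.023, 0.512, 0.063, 50, 0.737, -0.505, 0.457, -0.023, 0.512, 0.063, 50, 0.737, -0.505, 0.457, -0.023, 0.512, 0.063, 50, 0.737, -0.505, 0.457, -0.023, 0.512, 0.063, 50, 0.737, -0.505, 0.457, -0.023, 0.512, 0.063, 50, 0.737, -0.505, 0.457, -0.023, 0.512, 0.063, 50, 0.737, -0.505, 0.457, -0.023, 0.512, 0.063, 50, 0.737, -0.505, 0.457, -0.023, 0.512, 0.063, 50, 0.737, -0.505, 0.457, -0.023, 0.512, 0.063, 50]' --grip_force 50

```text
t: 2.2
tool_pos: [0.4359, -0.2951, 0.1387]
orientation: [-2.873, -0.4, -0.962]
force: [0.8, 0.9, 0.3]
opening: 0.0464
gripper_force: 0.0
```

apply_moves --steps '[0, 0, 0, 0, 0, 0, 50, 0, 0, 0, 0, 0, 0, 50]'

```text
t: 2.37
tool_pos: [0.4351, -0.295, 0.1382]
orientation: [-2.873, -0.403, -0.958]
force: [-0.2, -0.8, -0.1]
opening: 0.0463
gripper_force: 0.0
```

Run:
```python
from h import *
np.set_printoptions(precision=4,suppress=True)
a=save("top","t1");b=save("side","s1")
A=pose();print(A,robot.read_state()["opening"],robot.read_state()["q"])
for c in("top","side"):
    for n,z in(("cup_grip",.066),("cup_lugs",.058)):
        for q in eyes.place_of(c,n)[:2]:print(c,n,q["xy"],q["conf"],at_z(c,q["xy"],z))
B=tool(-74.5,40,(.525,-.255,.056),.08);print(rows(A,B))
cv2.imwrite("pics/m1.png",cv2.resize(np.vstack([a[60:260,200:460],b[100:300,200:460]])[:,:,::-1],None,fx=1.5,fy=1.5))
```

```text
[[ 0.7692  0.2736  0.5774  0.435 ]
 [ 0.2212 -0.9618  0.1612 -0.2969]
 [ 0.5995  0.0037 -0.8004  0.1392]
 [ 0.      0.      0.      1.    ]] 0.046147969400795005 [-1.148  -0.2452  2.1405  0.682   1.2234 -0.0885]
top cup_grip [328.4, 169.3] 0.66 [ 0.5284 -0.2506  0.066 ]
top cup_lugs [393.0, 155.7] 0.72 [ 0.5593 -0.3775  0.058 ]
side cup_grip [305.0, 202.0] 0.72 [ 0.5256 -0.2595  0.066 ]
side cup_grip [285.3, 245.6] 0.51 [ 0.5167 -0.0901  0.066 ]
(3, array([ 0.266, -0.179,  0.718, -0.004,  0.176,  0.024]))
```

View pics/m1.png

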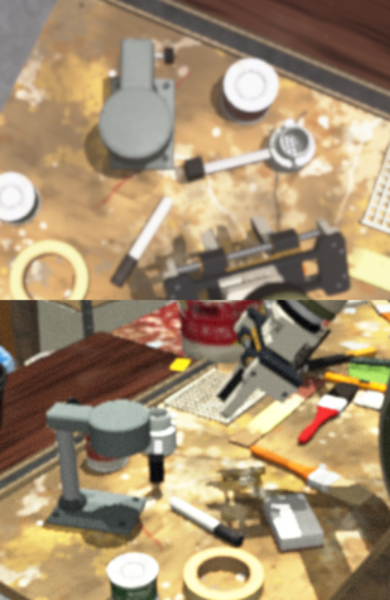

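The picture shows the gripper's wide side along the closing line, as planned. The fingers are lined up with the grip, which is at about (194,168) in the mosaic. Moving in.

apply_moves --steps '[0.266, -0.179, 0.718, -0.004, 0.176, 0.024, 50, 0.266, -0.179, 0.718, -0.004, 0.176, 0.024, 50, 0.266, -0.179, 0.718, -0.004, 0.176, 0.024, 50, 0, 0, 0, 0, 0, 0, 50, 0, 0, 0, 0, 0, 0, 50]'

```text
t: 3.08
tool_pos: [0.487, -0.2639, 0.1016]
orientation: [-2.839, -0.386, -1.033]
force: [-0.5, -0.1, -0.3]
opening: 0.0466
gripper_force: 0.0
```

Run:
```python
from h import *
np.set_printoptions(precision=4,suppress=True)
A=pose();print(A)
print(rows(A,tool(-74.5,40,(.526,-.2545,.056)),4))
```

```text
[[ 0.7385  0.2681  0.6186  0.487 ]
 [ 0.2033 -0.9634  0.1748 -0.2639]
 [ 0.6428 -0.0033 -0.766   0.1016]
 [ 0.      0.      0.      1.    ]]
(4, array([ 0.012,  0.013,  0.663, -0.007, -0.   , -0.003]))
```

apply_moves --steps '[0, 0.01, 0.66, 0, 0, 0, 50, 0, 0.01, 0.66, 0, 0, 0, 50, 0, 0.01, 0.66, 0, 0, 0, 50, 0, 0.01, 0.66, 0, 0, 0, 50, 0, 0, 0, 0, 0, 0, 50, 0, 0, 0, 0, 0, 0, 50]'

```text
t: 3.58
tool_pos: [0.5365, -0.2524, 0.042]
orientation: [-2.84, -0.386, -1.034]
force: [0.9, -0.6, 0.0]
opening: 0.0463
gripper_force: 0.0
```

Run:
```python
from h import *
a=save("top","t2");b=save("side","s2")
A=pose();print(A[:3,3]-A[:3,2]*GO)
cv2.imwrite("pics/m2.png",cv2.resize(np.vstack([a[110:210,280:430],b[160:260,240:390]])[:,:,::-1],None,fx=3,fy=3,interpolation=cv2.INTER_CUBIC))
```

```text
[ 0.52505583 -0.25662681  0.05762748]
```

View pics/m2.png

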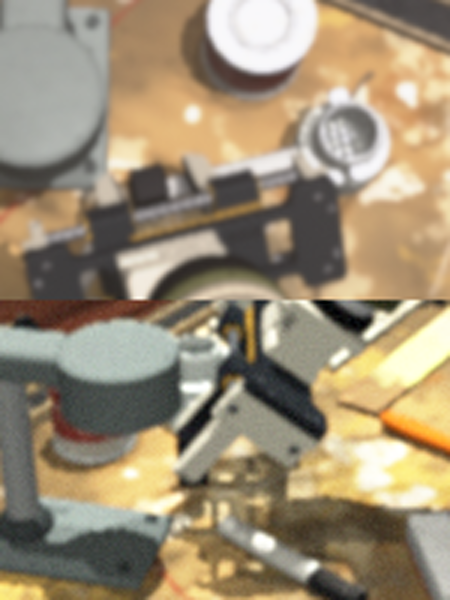

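The grip at mosaic (150,183) is between the two fingers, at (112,190) and (197,170), and the body is clear of the head. Closing.

apply_moves --steps '[0, 0, 0, 0, 0, 0, 15, 0, 0, 0, 0, 0, 0, 5, 0, 0, 0, 0, 0, 0, 0, 0, 0, 0, 0, 0, 0, 0, 0, 0, 0, 0, 0, 0, 0, 0, 0, 0, 0, 0, 0, 0, 0, 0, 0, 0, 0, 0, 0, 0, 0, 0, 0, 0, 0, 0]' --grip_force 55

```text
t: 4.35
tool_pos: [0.5368, -0.2521, 0.0423]
orientation: [-2.841, -0.386, -1.036]
force: [-4.0, 3.3, 5.4]
opening: 0.0236
gripper_force: 55.0
```

Run:
```python
from h import *
np.set_printoptions(precision=4,suppress=True)
A=pose();s=robot.read_state();print(A,s["opening"],s["force"],s["wrist_torque"]);print("grasp pt",A[:3,3]-A[:3,2]*GO)
print("up in tool axes",A[:3,:3].T@[0,0,1],"-x",A[:3,:3].T@[-1,0,0])
```

```text
[[ 0.7375  0.2673  0.6202  0.5368]
 [ 0.2039 -0.9636  0.1729 -0.2521]
 [ 0.6439 -0.0011 -0.7651  0.0423]
 [ 0.      0.      0.      1.    ]] 0.02357622624394866 [-3.9635  3.3356  5.3856] [0.076 0.183 0.064]
grasp pt [ 0.5251 -0.2554  0.0567]
up in tool axes [ 0.6439 -0.0011 -0.7651] -x [-0.7375 -0.2673 -0.6202]
```

```bash
cat >> h.py <<'E'
def cup(x,y,z,yaw):
    T=np.eye(4);T[:3,:3]=Rn.from_euler('z',yaw,degrees=True).as_matrix();T[:3,3]=x,y,z;return T
GP=np.array([.5251,-.2554,.0567]);Yw=np.deg2rad(-74.5)
C0=cup(GP[0]+.135*np.cos(Yw),GP[1]+.135*np.sin(Yw),0,-74.5)
G=np.linalg.inv(tool(-74.5,40,GP))@C0     # cup in tool
def t4(x,y,z,yaw): return cup(x,y,z,yaw)@np.linalg.inv(G)
def where():
    C=pose()@G;return np.round(C[:3,3]*1000,1),np.round(Rn.from_matrix(C[:3,:3]).as_euler('ZYX',degrees=True),1)
E
python3 - <<'E'
from h import *
np.set_printoptions(precision=3,suppress=True)
print(where())
W=[pose(),t4(.5612,-.3855,.055,-74.5),t4(.5,-.36,.055,-50),t4(.494,-.214,.055,-32),t4(.551,-.179,.055,-32)]
for a,b in zip(W,W[1:]): print(rows(a,b))
print(rows(W[0],W[1],6),rows(W[1],W[2],8),rows(W[2],W[3],10),rows(W[3],W[4],6))
E
```

```text
(array([ 561.3, -385.4,   -0.1]), array([-74.5,   0.1,   0.1]))
(2, array([ 0.589, -0.   , -0.701, -0.004, -0.007, -0.003]))
(4, array([-0.659, -0.426, -0.553,  0.656, -0.   , -0.782]))
(5, array([ 0.311, -0.71 ,  0.261,  0.386,  0.   , -0.46 ]))
(2, array([ 0.765,  0.497,  0.642, -0.   , -0.   ,  0.   ]))
(6, array([ 0.196, -0.   , -0.234, -0.001, -0.002, -0.001])) (8, array([-0.325, -0.225, -0.273,  0.328, -0.   , -0.391])) (10, array([ 0.16 , -0.352,  0.134,  0.193,  0.   , -0.23 ])) (6, array([ 0.255,  0.166,  0.214, -0.   , -0.   ,  0.   ]))
```

apply_moves --steps '[0.196, 0, -0.234, 0, 0, 0, 0, 0.196, 0, -0.234, 0, 0, 0, 0, 0.196, 0, -0.234, 0, 0, 0, 0, 0.196, 0, -0.234, 0, 0, 0, 0, 0.196, 0, -0.234, 0, 0, 0, 0, 0.196, 0, -0.234, 0, 0, 0, 0, 0, 0, 0, 0, 0, 0, 0, 0, 0, 0, 0, 0, 0, 0]'

```text
t: 5.02
tool_pos: [0.537, -0.2528, 0.0979]
orientation: [-2.842, -0.387, -1.037]
force: [-0.1, -0.1, -4.0]
opening: 0.0236
gripper_force: 55.0
```

apply_moves --steps '[-0.325, -0.225, -0.273, 0.328, 0, -0.391, 0, -0.325, -0.225, -0.273, 0.328, 0, -0.391, 0, -0.325, -0.225, -0.273, 0.328, 0, -0.391, 0, -0.325, -0.225, -0.273, 0.328, 0, -0.391, 0, -0.325, -0.225, -0.273, 0.328, 0, -0.391, 0, -0.325, -0.225, -0.273, 0.328, 0, -0.391, 0, -0.325, -0.225, -0.273, 0.328, 0, -0.391, 0, -0.325, -0.225, -0.273, 0.328, 0, -0.391, 0, 0, 0, 0, 0, 0, 0, 0, 0, 0, 0, 0, 0, 0, 0]'

```text
t: 5.85
tool_pos: [0.4222, -0.2493, 0.0963]
orientation: [-2.585, -0.936, -0.942]
force: [-0.3, -0.5, -3.6]
opening: 0.0237
gripper_force: 55.0
```

Run:
```python
from h import *
np.set_printoptions(precision=3,suppress=True)
a=save("top","t3");b=save("side","s3");s=robot.read_state()
print(where(),s["force"],s["wrist_torque"],s["opening"],s["q"])
x=where()[0]/1000;print("expect lugs",proj("top",x+[0,0,.058]),proj("side",x+[0,0,.058]))
for c in("top","side"):
    for q in eyes.place_of(c,"cup_lugs")[:2]:print(c,q["xy"],q["conf"],at_z(c,q["xy"],x[2]+.058))
print(rows(pose(),t4(.494,-.214,.055,-32),10))
```

```text
(array([ 499.9, -359.8,   53.9]), array([-50.1,   0.1,   0.1])) [ 0.066  0.587 -2.38 ] [-0.098  0.663  0.014] 0.02370150221320861 [-1.152 -0.005  2.038  0.681  1.387 -0.503]
expect lugs [388.373 179.768] [326.469 165.43 ]
top [386.0, 181.5] 0.85 [ 0.497 -0.355  0.112]
side [323.7, 167.1] 0.79 [ 0.504 -0.35   0.112]
side [286.6, 243.3] 0.21 [ 0.494 -0.039  0.112]
(10, array([ 0.16 , -0.351,  0.132,  0.193, -0.002, -0.231]))
```

apply_moves --steps '[0.16, -0.351, 0.132, 0.193, 0, -0.231, 0, 0.16, -0.351, 0.132, 0.193, 0, -0.231, 0, 0.16, -0.351, 0.132, 0.193, 0, -0.231, 0, 0.16, -0.351, 0.132, 0.193, 0, -0.231, 0, 0.16, -0.351, 0.132, 0.193, 0, -0.231, 0, 0.16, -0.351, 0.132, 0.193, 0, -0.231, 0, 0.16, -0.351, 0.132, 0.193, 0, -0.231, 0, 0.16, -0.351, 0.132, 0.193, 0, -0.231, 0, 0.16, -0.351, 0.132, 0.193, 0, -0.231, 0, 0.16, -0.351, 0.132, 0.193, 0, -0.231, 0, 0, 0, 0, 0, 0, 0, 0, 0, 0, 0, 0, 0, 0, 0]'

```text
t: 7.05
tool_pos: [0.3855, -0.1323, 0.0975]
orientation: [-2.339, -1.299, -0.853]
force: [0.0, -0.1, -3.4]
opening: 0.0237
gripper_force: 55.0
```

Run:
```python
from h import *
np.set_printoptions(precision=3,suppress=True)
print(where(),robot.read_state()["force"],robot.read_state()["q"])
a=save("top","t4");b=save("side","s4")
x=where()[0]/1000
for c in("top","side"):
    for n,z in(("cup_lugs",x[2]+.058),("cup_grip",x[2]+.066),("stand_mouth",.13)):
        for q in eyes.place_of(c,n)[:2]:print(c,n,q["xy"],q["conf"],at_z(c,q["xy"],z))
print(rows(pose(),t4(.551,-.179,.055,-32),6))
cv2.imwrite("pics/m4.png",cv2.resize(np.vstack([a[90:220,230:400],b[130:260,220:390]])[:,:,::-1],None,fx=2.3,fy=2.3,interpolation=cv2.INTER_CUBIC))
```

```text
(array([ 493.8, -213.9,   55.2]), array([-31.9,  -0. ,   0.1])) [ 0.    -0.082 -3.388] [-1.042 -0.132  2.156  0.608  1.505 -0.649]
top cup_lugs [311.8, 181.8] 0.93 [ 0.494 -0.219  0.113]
top cup_grip [268.1, 240.9] 0.59 [ 0.384 -0.143  0.121]
side cup_lugs [312.9, 196.2] 0.61 [ 0.492 -0.213  0.113]
side cup_grip [358.8, 218.9] 0.63 [ 0.376 -0.136  0.121]
side cup_grip [281.1, 193.5] 0.21 [ 0.558 -0.196  0.121]
side stand_mouth [280.4, 192.2] 0.92 [ 0.556 -0.187  0.13 ]
(6, array([ 0.257,  0.165,  0.218,  0.   , -0.002,  0.001]))
```

View pics/m4.png

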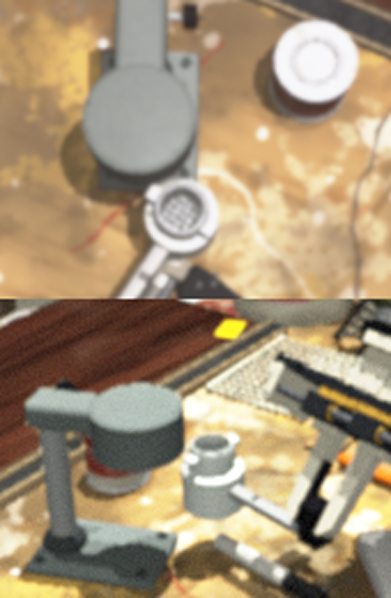

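The cup stands clear in front of the head, level, with its spigot at mosaic (177,207). The head is at (139,120). Going under the head now.

Run:
```python
from h import *
np.set_printoptions(precision=4,suppress=True)
f=lambda u,v:(u/2.3+230-.3,v/2.3+90-.3)
print(at_z("top",f(178,206),.124),at_z("top",f(139,121),.176))
g=lambda u,v:(u/2.3+220-.3,(v-299)/2.3+130-.3)
print(at_z("side",g(211,441),.124),at_z("side",g(138,409),.176))
print(rows(pose(),t4(.552,-.180,.055,-32),6))
A=t4(.552,-.180,.055,-32);print("up",A[:3,:3].T@[0,0,.001/.03])
```

```text
[ 0.4963 -0.2107  0.124 ] [ 0.5502 -0.1814  0.176 ]
[ 0.4953 -0.214   0.124 ] [ 0.548  -0.1688  0.176 ]
(6, array([ 0.256,  0.173,  0.216,  0.   , -0.002,  0.001]))
up [ 0.0214  0.     -0.0255]
```

apply_moves --steps '[0.25, 0.166, 0.21, 0, 0, 0, 0, 0.25, 0.166, 0.21, 0, 0, 0, 0, 0.25, 0.166, 0.21, 0, 0, 0, 0, 0.25, 0.166, 0.21, 0, 0, 0, 0, 0.25, 0.166, 0.21, 0, 0, 0, 0, 0.25, 0.166, 0.21, 0, 0, 0, 0, 0, 0, 0, 0, 0, 0, 0, 0, 0, 0, 0, 0, 0, 0]'

```text
t: 8.12
tool_pos: [0.4419, -0.0983, 0.0974]
orientation: [-2.338, -1.299, -0.853]
force: [-0.7, 0.4, -3.4]
opening: 0.0236
gripper_force: 55.0
```

```bash
cat > st.py <<'E'
from h import *
import sys
np.set_printoptions(precision=4,suppress=True)
def rep(*targets):
    s=robot.read_state();print(round(s["t"],2),*where(),s["force"],s["wrist_torque"],s["opening"])
    A=pose()
    for t in targets:
        n=t[4] if len(t)>4 else None
        B=t4(*t[:4]);print(t,rows(A,B,n));A=B
E
python3 - <<'E'
from st import *
rep((.550,-.180,.055,-32,1),(.550,-.180,.063,-32,6),(.550,-.18,.069,-32,6))
E
```

```text
8.12 [ 550.1 -179.8   55.1] [-31.9  -0.    0.1] [-0.6858  0.429  -3.4346] [-0.352   0.5785  0.0434] 0.023598550561320472
(0.55, -0.18, 0.055, -32, 1) (1, array([-0.   , -0.   ,  0.006, -0.011, -0.015,  0.015]))
(0.55, -0.18, 0.063, -32, 6) (6, array([ 0.029,  0.   , -0.034, -0.   , -0.   ,  0.   ]))
(0.55, -0.18, 0.069, -32, 6) (6, array([ 0.021,  0.   , -0.026, -0.   , -0.   ,  0.   ]))
```

apply_moves --steps '[0.029, 0, -0.034, 0, 0, 0, 0, 0.029, 0, -0.034, 0, 0, 0, 0, 0.029, 0, -0.034, 0, 0, 0, 0, 0.029, 0, -0.034, 0, 0, 0, 0, 0.029, 0, -0.034, 0, 0, 0, 0, 0.029, 0, -0.034, 0, 0, 0, 0, 0, 0, 0, 0, 0, 0, 0, 0, 0, 0, 0, 0, 0, 0]'

```text
t: 8.78
tool_pos: [0.442, -0.0987, 0.1057]
orientation: [-2.339, -1.298, -0.854]
force: [0.7, 0.3, -4.4]
opening: 0.0235
gripper_force: 55.0
```

```bash
python3 -c "
from st import *
rep()"
```

```text
8.78 [ 550.2 -180.3   63.5] [-32.   -0.    0.1] [ 0.6914  0.3052 -4.4437] [-0.35    0.6092 -0.0115] 0.02350182609682568
```

apply_moves --steps '[0.02, 0, -0.025, 0, 0, 0, 0, 0.02, 0, -0.025, 0, 0, 0, 0, 0.02, 0, -0.025, 0, 0, 0, 0, 0, 0, 0, 0, 0, 0, 0, 0, 0, 0, 0, 0, 0, 0]'

```text
t: 9.2
tool_pos: [0.442, -0.0986, 0.1083]
orientation: [-2.339, -1.298, -0.853]
force: [2.1, -1.5, -6.3]
opening: 0.0234
gripper_force: 55.1
```

```bash
python3 -c "
from st import *
rep()"
```

```text
9.2 [ 550.2 -180.3   66. ] [-32.   -0.    0.1] [ 2.1403 -1.4942 -6.2639] [-0.5242  0.7906 -0.1854] 0.023395183040645126
```

apply_moves --steps '[0.02, 0, -0.025, 0, 0, 0, 0, 0.02, 0, -0.025, 0, 0, 0, 0, 0, 0, 0, 0, 0, 0, 0, 0, 0, 0, 0, 0, 0, 0]'

```text
t: 9.53
tool_pos: [0.4418, -0.0986, 0.11]
orientation: [-2.339, -1.297, -0.853]
force: [6.6, -0.4, -11.1]
opening: 0.0235
gripper_force: 55.2
```

```bash
python3 -c "
from st import *
rep()"
```

```text
9.53 [ 550.  -180.2   67.7] [-32.    0.    0.1] [  6.6257  -0.4219 -11.119 ] [-0.666   1.0575 -0.2641] 0.02350643565228237
```

```bash
python3 -c "
from st import *
R=pose()[:3,:3];print(R.T@np.eye(3)/30)
rep((.552,-.18,.0675,-32,2))"
```

```text
[[ 0.0135  0.0216  0.0215]
 [ 0.0283 -0.0176 -0.    ]
 [ 0.0114  0.0182 -0.0255]]
9.53 [ 550.  -180.2   67.7] [-32.    0.    0.1] [  6.6257  -0.4219 -11.119 ] [-0.666   1.0575 -0.2641] 0.02350643565228237
(0.552, -0.18, 0.0675, -32, 2) (2, array([ 0.015,  0.026,  0.018, -0.002, -0.006,  0.002]))
```

apply_moves --steps '[0.0135, 0.028, 0.0115, 0, 0, 0, 0, 0.0135, 0.028, 0.0115, 0, 0, 0, 0, 0, 0, 0, 0, 0, 0, 0, 0, 0, 0, 0, 0, 0, 0]'

```text
t: 9.87
tool_pos: [0.4441, -0.0987, 0.1107]
orientation: [-2.339, -1.298, -0.854]
force: [1.0, 0.3, -3.9]
opening: 0.0236
gripper_force: 55.0
```

```bash
python3 -c "
from st import *
rep()"
```

```text
9.87 [ 552.3 -180.3   68.5] [-31.9  -0.    0.1] [ 0.9594  0.2548 -3.9466] [-0.3255  0.6537 -0.0105] 0.023591898148938896
```

apply_moves --steps '[0.0215, 0, -0.0255, 0, 0, 0, 0, 0.0215, 0, -0.0255, 0, 0, 0, 0, 0, 0, 0, 0, 0, 0, 0, 0, 0, 0, 0, 0, 0, 0]'

```text
t: 10.2
tool_pos: [0.4437, -0.0985, 0.112]
orientation: [-2.339, -1.297, -0.853]
force: [3.8, 0.2, -8.5]
opening: 0.024
gripper_force: 55.2
```

```bash
python3 -c "
from st import *
rep()"
```

```text
10.2 [ 551.9 -180.1   69.7] [-32.    0.    0.1] [ 3.8118  0.2094 -8.5051] [-0.4223  1.2271  0.0319] 0.024023458270206757
```

apply_moves --steps '[0.01, 0.021, 0.009, 0, 0, 0, 0, 0.01, 0.021, 0.009, 0, 0, 0, 0, 0, 0, 0, 0, 0, 0, 0, 0, 0, 0, 0, 0, 0, 0]'

```text
t: 10.53
tool_pos: [0.4451, -0.0983, 0.1121]
orientation: [-2.338, -1.297, -0.853]
force: [-1.8, 1.9, -7.3]
opening: 0.0235
gripper_force: 55.2
```

```bash
python3 -c "
from st import *
rep()"
```

```text
10.53 [ 553.3 -179.9   69.7] [-31.9   0.    0.1] [-1.8099  1.9078 -7.3028] [-0.3097  1.5841  0.1361] 0.02348074238480304
```

```bash
python3 -c "
from st import *
for d in(1,1.5,5):
    E=G@cup(0,0,0,d)@np.linalg.inv(G);print(d,E[:3,3]/.03,np.degrees(Rn.from_matrix(E[:3,:3]).as_rotvec())/6)
print('cup axes mm in tool',G[:3,:3]/30)"
```

```text
1 [-0.0602 -0.0063 -0.0505] [ 0.1071  0.     -0.1277]
1.5 [-0.0903 -0.009  -0.0758] [ 0.1607  0.     -0.1915]
5 [-0.3016 -0.018  -0.2531] [ 0.5357  0.     -0.6384]
cup axes mm in tool [[-0.      0.0255  0.0214]
 [ 0.0333  0.      0.    ]
 [-0.      0.0214 -0.0255]]
```

apply_moves --steps '[-0.06, -0.006, -0.0505, 0.107, 0, -0.1277, 0, -0.06, -0.006, -0.0505, 0.107, 0, -0.1277, 0, -0.06, -0.006, -0.0505, 0.107, 0, -0.1277, 0, -0.06, -0.006, -0.0505, 0.107, 0, -0.1277, 0, -0.06, -0.006, -0.0505, 0.107, 0, -0.1277, 0, -0.06, -0.006, -0.0505, 0.107, 0, -0.1277, 0, -0.06, -0.006, -0.0505, 0.107, 0, -0.1277, 0, -0.06, -0.006, -0.0505, 0.107, 0, -0.1277, 0, 0, 0, 0, 0, 0, 0, 0]'

```text
t: 11.28
tool_pos: [0.4354, -0.1152, 0.1125]
orientation: [-2.217, -1.444, -0.809]
force: [0.1, 0.1, -7.5]
opening: 0.0237
gripper_force: 55.2
```

```bash
python3 -c "
from st import *
rep()"
```

```text
11.28 [ 554.  -180.9   70.3] [-23.9  -0.1   0.1] [ 0.0923  0.1027 -7.4745] [-0.6659  1.4286 -0.0339] 0.02368761640085439
```

apply_moves --steps '[0.011, 0, -0.013, 0, 0, 0, 0, -0.06, -0.006, -0.0505, 0.107, 0, -0.1277, 0, -0.06, -0.006, -0.0505, 0.107, 0, -0.1277, 0, -0.06, -0.006, -0.0505, 0.107, 0, -0.1277, 0, -0.06, -0.006, -0.0505, 0.107, 0, -0.1277, 0, -0.06, -0.006, -0.0505, 0.107, 0, -0.1277, 0, -0.06, -0.006, -0.0505, 0.107, 0, -0.1277, 0, -0.06, -0.006, -0.0505, 0.107, 0, -0.1277, 0, -0.06, -0.006, -0.0505, 0.107, 0, -0.1277, 0, 0, 0, 0, 0, 0, 0, 0]'

```text
t: 12.12
tool_pos: [0.4275, -0.1322, 0.113]
orientation: [-2.089, -1.578, -0.763]
force: [-0.1, -0.6, -2.5]
opening: 0.0235
gripper_force: 55.0
```

```bash
python3 -c "
from st import *
rep()"
```

```text
12.12 [ 554.1 -180.7   70.8] [-15.9  -0.1   0.1] [-0.121  -0.6011 -2.4802] [-0.4765  0.4465 -0.0016] 0.023469349145382894
```

apply_moves --steps '[0.0215, 0, -0.0255, 0, 0, 0, 0, 0.0215, 0, -0.0255, 0, 0, 0, 0, 0, 0, 0, 0, 0, 0, 0, 0, 0, 0, 0, 0, 0, 0]'

```text
t: 12.45
tool_pos: [0.4273, -0.1315, 0.115]
orientation: [-2.09, -1.577, -0.763]
force: [0.7, -0.2, -3.1]
opening: 0.0239
gripper_force: 55.0
```

```bash
python3 -c "
from st import *
rep()"
```

```text
12.45 [ 553.8 -180.2   72.8] [-16.   -0.1   0.1] [ 0.6716 -0.2087 -3.0712] [-0.5886  0.5103 -0.0281] 0.02392473000260925
```

apply_moves --steps '[0.0215, 0, -0.0255, 0, 0, 0, 0, 0.0215, 0, -0.0255, 0, 0, 0, 0, 0.0215, 0, -0.0255, 0, 0, 0, 0, 0.0215, 0, -0.0255, 0, 0, 0, 0, 0.0215, 0, -0.0255, 0, 0, 0, 0, 0, 0, 0, 0, 0, 0, 0, 0, 0, 0, 0, 0, 0, 0]'

```text
t: 13.03
tool_pos: [0.4272, -0.1315, 0.1197]
orientation: [-2.09, -1.576, -0.763]
force: [1.6, 0.9, -5.6]
opening: 0.0234
gripper_force: 55.1
```

```bash
python3 -c "
from st import *
rep()"
```

```text
13.03 [ 553.7 -180.2   77.5] [-16.   -0.    0.1] [ 1.603   0.8671 -5.6472] [-0.6516  0.7552 -0.0721] 0.023422089179286693
```

apply_moves --steps '[0.0215, 0, -0.0255, 0, 0, 0, 0, 0.0215, 0, -0.0255, 0, 0, 0, 0, 0.0215, 0, -0.0255, 0, 0, 0, 0, 0.0215, 0, -0.0255, 0, 0, 0, 0, 0, 0, 0, 0, 0, 0, 0, 0, 0, 0, 0, 0, 0, 0]'

```text
t: 13.53
tool_pos: [0.4271, -0.1314, 0.1238]
orientation: [-2.09, -1.576, -0.763]
force: [0.1, 1.1, -8.0]
opening: 0.0236
gripper_force: 55.1
```

```bash
python3 -c "
from st import *
rep()"
```

```text
13.53 [ 553.6 -180.1   81.5] [-15.9  -0.    0.1] [ 0.063   1.0813 -8.0092] [-0.6692  0.9668  0.1018] 0.023566016043957798
```

apply_moves --steps '[0.0215, 0, -0.0255, 0, 0, 0, 0, -0.06, -0.006, -0.0505, 0.107, 0, -0.1277, 0, -0.06, -0.006, -0.0505, 0.107, 0, -0.1277, 0, -0.06, -0.006, -0.0505, 0.107, 0, -0.1277, 0, -0.06, -0.006, -0.0505, 0.107, 0, -0.1277, 0, -0.06, -0.006, -0.0505, 0.107, 0, -0.1277, 0, -0.06, -0.006, -0.0505, 0.107, 0, -0.1277, 0, -0.06, -0.006, -0.0505, 0.107, 0, -0.1277, 0, -0.06, -0.006, -0.0505, 0.107, 0, -0.1277, 0, 0, 0, 0, 0, 0, 0, 0]'

```text
t: 14.37
tool_pos: [0.4219, -0.1501, 0.1248]
orientation: [-1.954, -1.703, -0.714]
force: [-0.5, 2.1, -8.3]
opening: 0.0239
gripper_force: 55.1
```

```bash
python3 -c "
from st import *
rep()"
```

```text
14.37 [ 554.1 -180.5   82.7] [-7.9 -0.1  0.1] [-0.5144  2.1011 -8.2596] [-0.8867  1.127   0.2366] 0.023920130453750042
```

apply_moves --steps '[-0.06, -0.006, -0.0505, 0.107, 0, -0.1277, 0, -0.06, -0.006, -0.0505, 0.107, 0, -0.1277, 0, -0.06, -0.006, -0.0505, 0.107, 0, -0.1277, 0, -0.06, -0.006, -0.0505, 0.107, 0, -0.1277, 0, -0.06, -0.006, -0.0505, 0.107, 0, -0.1277, 0, -0.06, -0.006, -0.0505, 0.107, 0, -0.1277, 0, -0.06, -0.006, -0.0505, 0.107, 0, -0.1277, 0, -0.06, -0.006, -0.0505, 0.107, 0, -0.1277, 0, 0, 0, 0, 0, 0, 0, 0]'

```text
t: 15.12
tool_pos: [0.419, -0.1687, 0.1249]
orientation: [-1.814, -1.819, -0.663]
force: [-0.7, 0.4, -7.9]
opening: 0.0238
gripper_force: 55.1
```

```bash
python3 -c "
from st import *
rep()"
```

```text
15.12 [ 554.1 -180.4   82.7] [ 0.1 -0.1  0. ] [-0.7005  0.4193 -7.8916] [-1.0165  0.9792  0.2861] 0.023785955848552545
```

apply_moves --steps '[-0.1204, -0.0115, -0.101, 0.2142, 0, -0.2553, 0, -0.1204, -0.0115, -0.101, 0.2142, 0, -0.2553, 0, -0.1204, -0.0115, -0.101, 0.2142, 0, -0.2553, 0, -0.1204, -0.0115, -0.101, 0.2142, 0, -0.2553, 0, -0.1204, -0.0115, -0.101, 0.2142, 0, -0.2553, 0, -0.1204, -0.0115, -0.101, 0.2142, 0, -0.2553, 0, -0.1204, -0.0115, -0.101, 0.2142, 0, -0.2553, 0, -0.1204, -0.0115, -0.101, 0.2142, 0, -0.2553, 0, -0.1204, -0.0115, -0.101, 0.2142, 0, -0.2553, 0, -0.1204, -0.0115, -0.101, 0.2142, 0, -0.2553, 0, 0, 0, 0, 0, 0, 0, 0]'

```text
t: 16.03
tool_pos: [0.4234, -0.2156, 0.1246]
orientation: [-1.442, -2.066, -0.527]
force: [-1.1, 1.1, -7.5]
opening: 0.0237
gripper_force: 55.1
```

```bash
python3 -c "
from st import *
rep();print(robot.read_state()['q'])"
```

```text
16.03 [ 554.4 -180.4   82.6] [20.1 -0.1 -0. ] [-1.0879  1.1237 -7.5453] [-1.3301  0.5531  0.2372] 0.023660491576959205
[-0.7954  0.4662  1.4274  0.2835  1.8879 -1.1485]
```

apply_moves --steps '[-0.1204, -0.0115, -0.101, 0.2142, 0, -0.2553, 0, -0.1204, -0.0115, -0.101, 0.2142, 0, -0.2553, 0, -0.1204, -0.0115, -0.101, 0.2142, 0, -0.2553, 0, -0.1204, -0.0115, -0.101, 0.2142, 0, -0.2553, 0, -0.1204, -0.0115, -0.101, 0.2142, 0, -0.2553, 0, -0.1204, -0.0115, -0.101, 0.2142, 0, -0.2553, 0, -0.1204, -0.0115, -0.101, 0.2142, 0, -0.2553, 0, -0.1204, -0.0115, -0.101, 0.2142, 0, -0.2553, 0, -0.1204, -0.0115, -0.101, 0.2142, 0, -0.2553, 0, -0.1204, -0.0115, -0.101, 0.2142, 0, -0.2553, 0, 0, 0, 0, 0, 0, 0, 0]'

```text
t: 16.95
tool_pos: [0.4433, -0.2579, 0.1245]
orientation: [-1.047, -2.252, -0.383]
force: [-1.1, 1.1, -7.5]
opening: 0.0236
gripper_force: 55.1
```

```bash
python3 -c "
from st import *
rep();print(robot.read_state()['q'])"
```

```text
16.95 [ 554.4 -180.2   82.5] [40.1 -0.1 -0.1] [-1.1305  1.1418 -7.5268] [-1.4312  0.0091  0.2288] 0.023613942558765574
[-0.7064  0.6493  1.1746  0.1181  2.0052 -1.3954]
```

Now slow, 6° then small steps to feel the stop.

apply_moves --steps '[-0.06, -0.006, -0.0505, 0.107, 0, -0.1277, 0, -0.06, -0.006, -0.0505, 0.107, 0, -0.1277, 0, -0.06, -0.006, -0.0505, 0.107, 0, -0.1277, 0, -0.06, -0.006, -0.0505, 0.107, 0, -0.1277, 0, -0.06, -0.006, -0.0505, 0.107, 0, -0.1277, 0, -0.06, -0.006, -0.0505, 0.107, 0, -0.1277, 0, -0.06, -0.006, -0.0505, 0.107, 0, -0.1277, 0, -0.06, -0.006, -0.0505, 0.107, 0, -0.1277, 0, 0, 0, 0, 0, 0, 0, 0]'

```text
t: 17.7
tool_pos: [0.4549, -0.2726, 0.1247]
orientation: [-0.882, -2.309, -0.323]
force: [-1.3, -0.3, -7.8]
opening: 0.0238
gripper_force: 55.1
```

```bash
python3 -c "
from st import *
rep()"
```

```text
17.7 [ 554.1 -180.1   82.7] [48.1 -0.1 -0. ] [-1.3495 -0.268  -7.8225] [-1.4527 -0.172   0.2265] 0.023824136777847633
```

apply_moves --steps '[-0.06, -0.006, -0.0505, 0.107, 0, -0.1277, 0, -0.06, -0.006, -0.0505, 0.107, 0, -0.1277, 0, 0, 0, 0, 0, 0, 0, 0]'

```text
t: 17.95
tool_pos: [0.4581, -0.276, 0.1248]
orientation: [-0.841, -2.321, -0.308]
force: [-2.4, -0.3, -7.6]
opening: 0.0234
gripper_force: 55.1
```

```bash
python3 -c "
from st import *
rep()"
```

```text
17.95 [ 554.  -180.1   82.7] [50.1 -0.1 -0. ] [-2.4104 -0.2729 -7.5967] [-1.499  -0.1965  0.3241] 0.0234119584579513
```

apply_moves --steps '[-0.06, -0.006, -0.0505, 0.107, 0, -0.1277, 0, -0.06, -0.006, -0.0505, 0.107, 0, -0.1277, 0, 0, 0, 0, 0, 0, 0, 0]'

```text
t: 18.2
tool_pos: [0.4616, -0.2793, 0.1248]
orientation: [-0.8, -2.334, -0.293]
force: [-1.7, -1.2, -7.4]
opening: 0.0238
gripper_force: 55.1
```

```bash
python3 -c "
from st import *
rep()"
```

```text
18.2 [ 554.1 -180.1   82.8] [52.1 -0.1 -0.1] [-1.6975 -1.1683 -7.4494] [-1.5391 -0.234   0.352 ] 0.023775715565648916
```

apply_moves --steps '[-0.06, -0.006, -0.0505, 0.107, 0, -0.1277, 0, -0.03, -0.003, -0.025, 0.053, 0, -0.064, 0, 0, 0, 0, 0, 0, 0, 0]'

```text
t: 18.45
tool_pos: [0.4641, -0.2815, 0.1248]
orientation: [-0.769, -2.342, -0.282]
force: [-2.1, -1.3, -8.4]
opening: 0.0233
gripper_force: 55.1
```

```bash
python3 -c "
from st import *
rep()"
```

```text
18.45 [ 554.  -180.    82.8] [53.6 -0.1 -0. ] [-2.1087 -1.3455 -8.4319] [-1.445  -0.3194  0.2683] 0.0233312878862656
```

apply_moves --steps '[-0.06, -0.006, -0.0505, 0.107, 0, -0.1277, 0, -0.03, -0.003, -0.025, 0.053, 0, -0.064, 0, 0, 0, 0, 0, 0, 0, 0]'

```text
t: 18.7
tool_pos: [0.4667, -0.2839, 0.1248]
orientation: [-0.738, -2.35, -0.271]
force: [-1.9, -0.4, -8.0]
opening: 0.0239
gripper_force: 55.1
```

```bash
python3 -c "
from st import *
rep()"
```

```text
18.7 [ 554.  -180.    82.8] [55.1 -0.1 -0.1] [-1.8564 -0.3793 -7.9623] [-1.4831 -0.2973  0.3008] 0.023885972915901173
```

apply_moves --steps '[-0.06, -0.006, -0.0505, 0.107, 0, -0.1277, 0, 0, 0, 0, 0, 0, 0, 0]'

```text
t: 18.87
tool_pos: [0.4686, -0.2854, 0.1248]
orientation: [-0.717, -2.356, -0.263]
force: [-1.8, -1.1, -6.1]
opening: 0.0241
gripper_force: 55.1
```

```bash
python3 -c "
from st import *
rep()"
```

```text
18.87 [ 554.  -180.    82.8] [56.1 -0.1 -0.1] [-1.8361 -1.0812 -6.0689] [-1.4584 -0.3456  0.335 ] 0.024071007594751555
```

apply_moves --steps '[-0.06, -0.006, -0.0505, 0.107, 0, -0.1277, 0, -0.03, -0.003, -0.025, 0.053, 0, -0.064, 0, 0, 0, 0, 0, 0, 0, 0]'

```text
t: 19.12
tool_pos: [0.4714, -0.2874, 0.1248]
orientation: [-0.686, -2.363, -0.252]
force: [-1.5, 0.1, -6.7]
opening: 0.0238
gripper_force: 55.1
```

```bash
python3 -c "
from st import *
rep()"
```

```text
19.12 [ 554.  -179.8   82.8] [57.6 -0.1 -0. ] [-1.4528  0.0893 -6.6864] [-1.328  -0.3906  0.1836] 0.02383303935947421
```

apply_moves --steps '[-0.06, -0.006, -0.0505, 0.107, 0, -0.1277, 0, 0, 0, 0, 0, 0, 0, 0]'

```text
t: 19.28
tool_pos: [0.4732, -0.2887, 0.1249]
orientation: [-0.664, -2.368, -0.244]
force: [-1.6, 1.1, -7.2]
opening: 0.0239
gripper_force: 55.2
```

```bash
python3 -c "
from st import *
rep()"
```

```text
19.28 [ 553.9 -179.7   82.9] [58.6 -0.1 -0. ] [-1.6153  1.1391 -7.2455] [-1.1988 -0.3753 -0.0293] 0.023919640162902985
```

apply_moves --steps '[-0.06, -0.006, -0.0505, 0.107, 0, -0.1277, 0, 0, 0, 0, 0, 0, 0, 0]'

```text
t: 19.45
tool_pos: [0.4749, -0.29, 0.1249]
orientation: [-0.644, -2.372, -0.237]
force: [-4.6, 2.2, -6.2]
opening: 0.0236
gripper_force: 55.2
```

```bash
python3 -c "
from st import *
rep()"
```

```text
19.45 [ 553.7 -179.6   82.9] [59.6 -0.1  0. ] [-4.6295  2.2148 -6.2117] [-0.9192 -0.1588 -0.167 ] 0.023614143208158557
```

apply_moves --steps '[0.06, 0.006, 0.0505, -0.107, 0, 0.1277, 0, 0.06, 0.006, 0.0505, -0.107, 0, 0.1277, 0, 0.06, 0.006, 0.0505, -0.107, 0, 0.1277, 0, -0.0215, 0, 0.0255, 0, 0, 0, 0, -0.0215, 0, 0.0255, 0, 0, 0, 0, -0.0215, 0, 0.0255, 0, 0, 0, 0, -0.0215, 0, 0.0255, 0, 0, 0, 0, -0.0215, 0, 0.0255, 0, 0, 0, 0, 0, 0, 0, 0, 0, 0, 0, 0, 0, 0, 0, 0, 0, 0]'

```text
t: 20.28
tool_pos: [0.4693, -0.2861, 0.1199]
orientation: [-0.708, -2.358, -0.26]
force: [1.2, -0.9, -5.7]
opening: 0.0237
gripper_force: 55.1
```

```bash
python3 -c "
from st import *
rep()"
```

```text
20.28 [ 554.  -180.2   77.9] [56.5 -0.1 -0.1] [ 1.1694 -0.8892 -5.6534] [-1.0828 -0.673  -0.1733] 0.023659688423956406
```

apply_moves --steps '[-0.0215, 0, 0.0255, 0, 0, 0, 0, -0.0107, 0, 0.0128, 0, 0, 0, 0, 0, 0, 0, 0, 0, 0, 0, 0, 0, 0, 0, 0, 0, 0]'

```text
t: 20.62
tool_pos: [0.4694, -0.2861, 0.1187]
orientation: [-0.708, -2.358, -0.26]
force: [2.4, -0.8, -3.0]
opening: 0.0238
gripper_force: 55.1
```

```bash
python3 -c "
from st import *
rep()"
```

```text
20.62 [ 554.1 -180.1   76.7] [56.5 -0.1 -0.1] [ 2.3798 -0.8098 -2.9678] [-0.6229 -0.6185 -0.3859] 0.023828809990291154
```

apply_moves --steps '[-0.0215, 0, 0.0255, 0, 0, 0, 0, 0, 0, 0, 0, 0, 0, 0, 0, 0, 0, 0, 0, 0, 0]'

```text
t: 20.87
tool_pos: [0.4695, -0.2862, 0.118]
orientation: [-0.708, -2.359, -0.261]
force: [3.3, -2.0, 0.0]
opening: 0.0239
gripper_force: 55.0
```

```bash
python3 -c "
from st import *
rep()"
```

```text
20.87 [ 554.2 -180.2   76. ] [56.5 -0.1 -0.1] [ 3.3063 -2.0453  0.001 ] [ 0.0784 -0.6419 -0.5572] 0.02390292999653196
```

apply_moves --steps '[-0.06, -0.006, -0.0505, 0.107, 0, -0.1277, 0, 0, 0, 0, 0, 0, 0, 0, 0, 0, 0, 0, 0, 0, 0]'

```text
t: 21.12
tool_pos: [0.4714, -0.2875, 0.1177]
orientation: [-0.687, -2.363, -0.253]
force: [3.2, -1.2, 3.1]
opening: 0.0238
gripper_force: 55.0
```

Run:
```python
from st import *
rep()
a=save("top","t5");b=save("side","s5")
cv2.imwrite("pics/m5.png",cv2.resize(np.vstack([a[90:220,220:400],b[130:260,210:390]])[:,:,::-1],None,fx=2.3,fy=2.3,interpolation=cv2.INTER_CUBIC))
```

```text
21.12 [ 554.2 -180.    75.8] [57.5 -0.1 -0.1] [ 3.1606 -1.1721  3.0836] [ 0.4034 -0.628  -0.6837] 0.02382403743121423
```

View pics/m5.png

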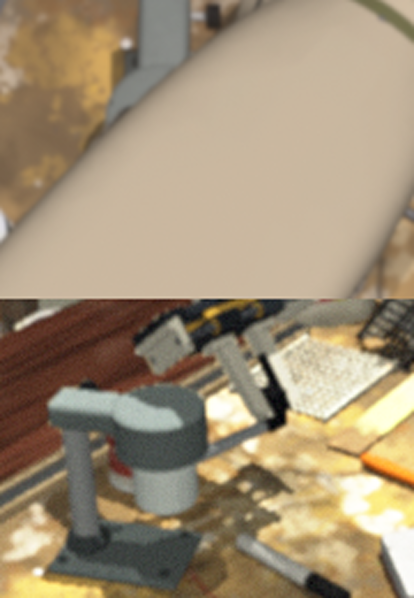

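The side view shows the cup level under the head at (168,485), its spigot inside, with the lever at front right. I'll unload slightly and let go.

apply_moves --steps '[0.016, 0, -0.019, 0, 0, 0, 0, 0, 0, 0, 0, 0, 0, 0, 0, 0, 0, 0, 0, 0, 0]' --grip_force 15

```text
t: 21.47
tool_pos: [0.4711, -0.2872, 0.1178]
orientation: [-0.687, -2.363, -0.253]
force: [4.2, 1.3, -0.2]
opening: 0.0236
gripper_force: 15.0
```

```bash
python3 -c "
from st import *
rep()"
```

```text
21.47 [ 553.8 -179.8   75.8] [57.5 -0.1 -0. ] [ 4.1552  1.3382 -0.1934] [ 0.1849 -0.8159 -0.591 ] 0.02358302321834065
```

apply_moves --steps '[0, 0, 0, 0, 0, 0, 27, 0, 0, 0, 0, 0, 0, 32, 0, 0, 0, 0, 0, 0, 40, 0, 0, 0, 0, 0, 0, 50, 0, 0, 0, 0, 0, 0, 50, 0, 0, 0, 0, 0, 0, 50, 0, 0, 0, 0, 0, 0, 50]'

```text
t: 22.05
tool_pos: [0.4711, -0.2876, 0.1181]
orientation: [-0.688, -2.363, -0.253]
force: [0.4, 0.1, -0.1]
opening: 0.0462
gripper_force: 0.0
```

```bash
python3 -c "
from st import *
rep()"
```

```text
22.05 [ 553.8 -180.2   76.1] [57.5 -0.1 -0. ] [ 0.3685  0.1339 -0.1177] [-0.1792 -0.4168  0.003 ] 0.046237174296514964
```

apply_moves --steps '[0, 0, -0.4, 0, 0, 0, 50, 0, 0, -0.6, 0, 0, 0, 50, 0, 0, -0.8, 0, 0, 0, 50, 0, 0, -0.8, 0, 0, 0, 50, 0, 0, -0.8, 0, 0, 0, 50, 0, 0, -0.6, 0, 0, 0, 50, 0, 0, 0, 0, 0, 0, 50, 0, 0, 0, 0, 0, 0, 50]'

```text
t: 22.72
tool_pos: [0.5365, -0.3295, 0.2097]
orientation: [-0.688, -2.365, -0.252]
force: [-0.0, -0.7, -0.5]
opening: 0.0465
gripper_force: 0.0
```

Run:
```python
from st import *
rep()
a=save("top","t6");b=save("side","s6")
for c in("top","side"):
    for n,z in(("cup_grip",.141),("strainer_cup",.075),("cup_lugs",.133)):
        for q in eyes.place_of(c,n)[:1]:print(c,n,q["xy"],q["conf"],at_z(c,q["xy"],z))
for th in(54,57,60):
    g=np.array([.552-.135*np.cos(np.deg2rad(th)),-.18-.135*np.sin(np.deg2rad(th)),.141]);print(th,g,proj("top",g),proj("side",g))
cv2.imwrite("pics/m6.png",cv2.resize(np.vstack([a[90:220,220:400],b[130:260,210:390]])[:,:,::-1],None,fx=2.3,fy=2.3,interpolation=cv2.INTER_CUBIC))
```

```text
22.72 [ 619.3 -222.1  167.7] [57.5 -0.1 -0.2] [-0.0294 -0.6622 -0.4937] [-0.1347 -0.3466  0.0072] 0.046499601419522626
side cup_grip [326.7, 169.3] 0.64 [ 0.4803 -0.2878  0.141 ]
side strainer_cup [280.5, 212.9] 0.96 [ 0.5604 -0.1901  0.075 ]
side cup_lugs [281.2, 194.7] 0.9 [ 0.5489 -0.1724  0.133 ]
54 [ 0.4726 -0.2892  0.141 ] [351.0764 191.0645] [330.1587 169.3544]
57 [ 0.4785 -0.2932  0.141 ] [353.3465 187.8578] [328.0748 168.274 ]
60 [ 0.4845 -0.2969  0.141 ] [355.4371 184.5433] [325.8866 167.256 ]
```

View pics/m6.png

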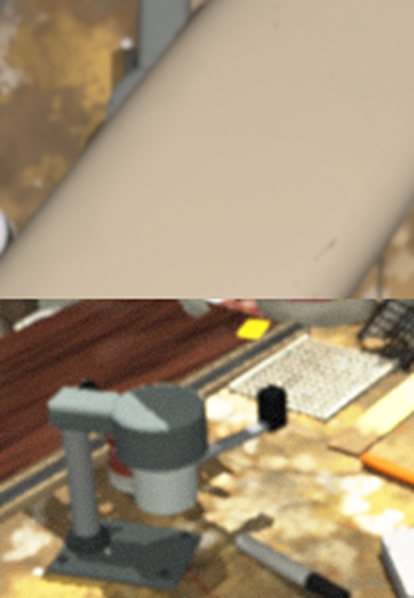

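The side view shows the cup hanging level by itself, with its body at (168,488) and its grip at (272,408). The fingers are well clear. The grip's height matches a base 75 mm above the table.

```bash
python3 -c "
from plant import robot
print(robot.close_job())"
```

```text
the job is handed in; nothing more can be done
None
```

I handed the job in at about 23 s with the cup hanging level in the stand by itself and the gripper clear. By force and height readings its lugs are down in the locking pockets, but the hand-in gave no verdict.

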